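# Close two tins rim on rim in the closing jig, by pushing

## Task

Close the open parts tin with its twin in the closing jig, ready for taping. Gently push the mouth-up tin into the jig's slot until you feel it press against the back stop, then push the mouth-down tin along the deck, under the hood, onto it, so that it stands on it rim to rim all round, level and centred. Leave the two tins standing there and the other things where they are.

Things in the scene. Friction and masses are not known exactly. Their poses are not given: they have to be found in the camera images.
- tin_low: Lower tin: plain aluminium cup, mouth up, 66 mm outside diameter, 52 mm high, wall 4 mm, 0.10 to 0.17 kg, loose, on the desk in front of the slot (between the keyboard and the desk's right edge). Origin: centre of its underside; z up, towards the mouth. Its yaw has no meaning.
- tin_top: Upper tin: same size and shape, 0.10 to 0.17 kg, loose, mouth down on the deck (at the start its centre is at jig y +78 to +112, x -6 to -1 mm). Origin: centre of its mouth, in the plane of the rim it stands on; z up, towards the closed end 52 mm above. Its yaw has no meaning.
- jig: Closing jig, fixed, elsewhere each time. x points into the slot (away from the robot, turned up to 13 degrees right), y left along the deck, z up; origin on the desk, on the slot's middle line. 'Jig x, y' below are in this frame. Jig and tins are smooth (friction 0.25 on one another, 0.6 on the desk): sliding a tin takes 0.3 to 1.5 N, a clear rise is a stop; over 40 N on a tin is ramming.
- slot (a point): Middle of the slot's mouth, on the desk, at jig x -22 mm. The slot runs along jig x, is 68 mm wide (y -34 to +34) and has no floor: the tin slides on the desk. Two flared guides, 40 mm high, widen its mouth to y +-50 mm at x -45 mm.
- deck (a point): Front left top corner of the deck, a block left of the slot with a flat top 52 mm high, level with the lower tin's rim: jig x -22 to +55, y +34 to +149 mm.
- side_wall (a point): Front top edge of the upright side wall, on its inner face. The wall stands right of the slot, jig x -22 to +55 mm, inner face at y -34 mm, 12 mm thick, 52 mm high (from x -6 on 75 mm, from x +20 on 115 mm, where it carries the hood); both tins may touch it.
- hood (a point): Front edge of the flat hood, on its underside, above the slot's middle line. It covers jig x +20 to +55, y -46 to +22 mm; underside 109 mm, top 115 mm high: the stacked tins (104 mm) just pass below it.
- stop_range (a point): NOT the stop itself but its nearest possible setting, jig x +33 mm, on the slot's middle line, 52 mm high. The rigid steel stop (plate in the slot, 22 mm high bar along the deck, one plane square to x) stands 0 to 10 mm beyond, its setting not reported: find it by feel. A tin touching it has its centre at jig x 0 to +10 mm.
- tape_roll: roll of black tape, 63 mm across, 18 mm high, lying flat; bystander. Origin: centre of its underside.
- mug: white mug with handle, 95 mm high; bystander. Origin: centre of its underside.
- glue_stick: yellow stick, 90 mm long, 26 mm thick, lying; bystander. Origin: on the desk under its centre.
- ear_cup: round dark headset cup with a felt face on top, 83 x 106 x 37 mm, behind the jig; bystander. Origin: centre of its underside.
Things that resemble listed ones, but are neither listed nor needed, are in the scene too. Leave any yellow look-alike of the tin_top alone.

How it is judged (in metres and radians):
On the way, in this order (a step that is already met when the one before it is completed fails the run):
1. the lower tin, upright in the slot, is pressed against the back stop (x of tin_low in the frame of jig above -0.004 m and y of tin_low in the frame of jig between -0.005 and 0.005 m and height (world z) of tin_low below 0.003 m and angle between tin_low's own z axis and vertical below 0.03 rad and contact force between tin_low and jig above 1.5 N).
2. the upper tin stands on the lower tin, rim on rim (x of tin_low in the frame of jig above -0.004 m and y of tin_low in the frame of jig between -0.005 and 0.005 m and height (world z) of tin_low below 0.003 m and angle between each of tin_low, tin_top's own z axis and vertical below 0.03 rad and horizontal distance between tin_low and tin_top below 0.004 m and z of tin_top in the frame of tin_low between 0.05 and 0.054 m), for 0.2 s.
At the end, for the whole second after the job is handed in: Lower tin upright in the slot (centre at jig x > -4 mm, within 5 mm of the slot's middle line); upper tin mouth down on it: centres within 4 mm horizontally, its rim 50 to 54 mm above the lower tin's underside, both level within 0.03 rad and at rest (all of step 2 and linear speed of each of tin_low, tin_top below 0.01 m/s); the robot touches nothing.
It fails at once if a tin is rammed with more than 40 N (contact force between any of the arm, the fingers and tin_low above 40 N or contact force between any of the arm, the fingers and tin_top above 40 N).
It fails at once if a bystander is moved by more than 30 mm (distance of any of tape_roll, mug, glue_stick, ear_cup from where it was at the start of the episode above 0.03 m).
It also fails if it takes over 72 s, if anything falls off the work surface, if the arm or the gripper's body presses on something with over 40 N, if the wrist force passes 120 N, or if a joint passes its speed limit or range.

## Robot

A 6-joint arm with a two-finger parallel gripper is mounted at the origin on a cart in front of the work surface, level with it; the furniture and walls round the work are solid. World frame = base frame: x ahead of the robot, y to its left, z up, the work surface at z = 0. Lengths are in mm, angles in rad, forces in N, time in s.
With the tool pointing down it reaches from about 300 to 775 mm from the base axis. Payload 14.6 kg.
Tool frame: the origin (TCP) lies between the finger pads; the fingertips stand manip.finger_overhang ahead of it and the grasp point (between the pads) lies 2 mm behind it (manip.finger_overhang is the distance from the TCP to the fingertips, in mm); z points along the fingers, y is the direction in which the jaws open and shut (so a half turn about z gives the same grasp; the last joint's range is limited). The gripper opens to 94 mm and grips with 3 to 60 N. Pads are 16 mm wide; open, the fingers measure 119 mm over their backs; the gripper's body (75 mm by 177 mm) begins 78 mm behind the grasp point.
Start: joints at [-1.382, 0.3, 1.521, -0, 1.321, -0.067], TCP at [139.154, -532.095, 222.446] pointing down, gripper open.
Joint ranges: [-3.03, 3.03], [-0.79, 2.21], [0.23, 2.52], [-1.04, 4.18], [0, 3.07], [-2.55, 2.55]. Speed limits (rad/s): [2.22, 2.22, 2.57, 3.14, 3.14, 3.14].

## Interface

Orientations are given as [roll, pitch, yaw] about the fixed x, y, z axes, in that order (R = Rz(yaw) Ry(pitch) Rx(roll)).
In Python, from cell import manip gives the robot as it stands.
- The arm moves only by the tool drive_tool, never from a script. Its argument "steps" is a list of rows, each an object with "delta_pos": the shift along the world's x, y, z in mm, a list of three; "yaw": the turn about the world's z in rad; "hand": the finger opening in mm, from 0 to 94. A call has 1 to 5 rows; each row shifts and turns the commanded pose from where the row before left it; what a row does not reach is not made up. A row lasts 1/12 s, in which the tool goes at most 41.7 mm and 7.16 degrees, less where a joint would pass 70% of its speed; a pose out of reach is approached as far as the arm can. A call is refused whole if a number of a shift passes 41.7 or a number of a turn 0.125, either way. A call with a gripper value outside its range is refused whole. The fingers move at their own pace and stop on an object; "squeeze" is the grip in N (left out, the last holds). Time passes only in rows, so rows that do not move let the fingers close. It gives the time, the measured TCP pose, the force and the opening at its end, in the units of the state.
- manip.read_state(): the state, without advancing time (a new reading comes with each control period).
- manip.camera(name): name is "scene" or "top" or "wrist"; returns a dict with "frame" (384x512x3 uint8, red, green, blue), "range_z" (384x512 float32, mm along the optical axis (not along the pixel's ray), 0 where there is no reading), "intrinsics" (3x3 intrinsics, pixels), "dist_coeffs" ([k1, k2, p1, p2, k3] as OpenCV has them; the pictures are not rectified), "position" and "attitude" of the camera in the world. Camera axes: x right, y down, z forward; pixel columns grow to the right and rows downward; lengths in mm; the calibration is good to about 2 mm. A picture is of the moment at which its call begins.
- manip.sign_off(): hands the job in, once; it reports no verdict.
The state is a dict: "clock": time; "joints": joint angles; "qd": joint speeds; "effort": joint torques, N m; "eef_pos": TCP position; "eef_rot": TCP orientation; "wrist_force": force on the tool from outside, world axes, zero at the start; "moment": the same for the moment, N m; "finger_gap": finger opening in mm.
Only numpy, scipy, OpenCV 4.12 (cv2) and the standard library are available. Lean on these libraries where they do the work, as an engineer would, in place of code of your own. Each camera call takes 0.05 s, during which the arm holds its last target.

## Working session

There is one attempt and no reset: what is moved stays moved. The work goes in short steps, Python scripts to look and compute and a tool call to move; the robot and the scene stay as the last step left them, time stands still between calls to the robot, and variables do not carry over. Pictures are saved under pics/ and viewed, and the job is handed in when it is done.

Besides the shell and the picture viewer there is one more tool, called after "Request:" by a JSON object that holds its "method" and its "body". drive_tool: Moves the arm, as the interface text tells. Its arguments: {"type":"object","properties":{"steps":{"type":"array"},"squeeze":{"type":"number"}},"required":["steps"]}

```bash
mkdir -p pics; ls; cat > look.py <<'E'
import numpy as np, cv2, sys
from cell import manip
for n in sys.argv[2:]:
    c=manip.camera(n); cv2.imwrite(f'pics/{sys.argv[1]}_{n}.png',cv2.cvtColor(c['frame'],cv2.COLOR_RGB2BGR))
    np.save(f'pics/{sys.argv[1]}_{n}.npy',c,allow_pickle=True)
    print(n,c['position'],c['attitude'],np.round(c['intrinsics'],1).tolist(),c['dist_coeffs'])
E
python3 look.py a scene top wrist; python3 -c "
from cell import manip
print(manip.read_state(),manip.finger_overhang)"
```

```text
pics
scene [  404.87708358 -1112.14031559   778.6596344 ] [-2.16540974 -0.0225403  -0.15098166] [[490.5, 0.0, 259.6], [0.0, 490.5, 193.7], [0.0, 0.0, 1.0]] [-0.18453666  0.          0.          0.          0.        ]
top [ 340.95228229  -84.36564904 1171.48503173] [-2.89507562e+00  2.45233887e-03 -1.60858894e+00] [[486.5, 0.0, 259.3], [0.0, 486.5, 189.3], [0.0, 0.0, 1.0]] [0.03985597 0.         0.         0.         0.        ]
wrist [ 206.34488926 -513.42816262  384.24844231] [ 2.90141927e+00  2.07149552e-03 -1.31603373e+00] [[326.8, 0.0, 256.2], [0.0, 326.8, 194.0], [0.0, 0.0, 1.0]] [0.02843466 0.         0.         0.         0.        ]
{'clock': 0.15, 'joints': array([-1.38161216e+00,  3.00343630e-01,  1.52141368e+00,  3.32687875e-05,
        1.32067427e+00, -6.65903376e-02]), 'qd': array([ 0.00230791, -0.00085772, -0.0020751 ,  0.00171889,  0.00091806,
       -0.00124101]), 'effort': array([ 1.62796008e-03, -5.31960690e+01, -3.52822530e+01,  7.08294008e-02,
        2.35950138e-02, -5.49380513e-05]), 'eef_pos': array([ 139.12551582, -531.93818321,  222.0270605 ]), 'eef_rot': array([-3.14075773e+00, -8.79783561e-05,  2.55766219e-01]), 'wrist_force': array([ 0.53476429, -0.07919734, -0.45087613]), 'moment': array([-0.00976812, -0.00395813, -0.01186975]), 'finger_gap': 93.94662878646824} 17.0
```

View pics/a_scene.png

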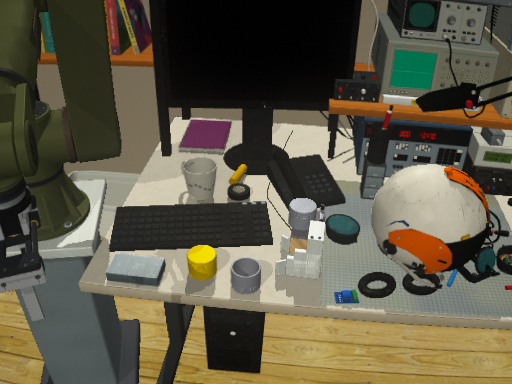

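View pics/a_top.png

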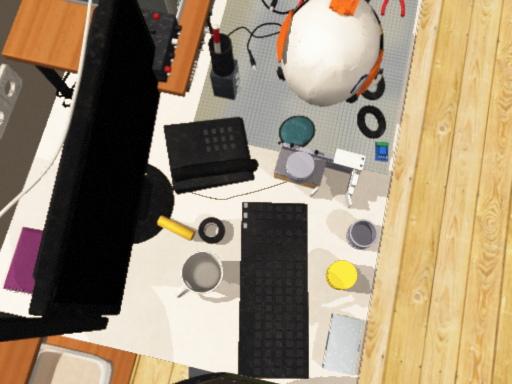

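View pics/a_wrist.png

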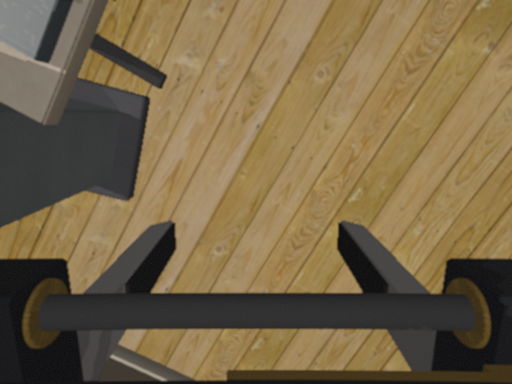

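The top view shows tin_low at about (361,234), tin_top on the grey deck at about (301,164), and the hood and wall in white at about (350,165). The yellow look-alike is at (342,275). Next I'll crop the views and back-project them.

```bash
cat > geo.py <<'E'
import numpy as np, cv2
from scipy.spatial.transform import Rotation as R
def load(f): return np.load(f,allow_pickle=True).item()
def rays(c,uv):
    uv=np.asarray(uv,float).reshape(-1,1,2)
    n=cv2.undistortPoints(uv,np.asarray(c['intrinsics'],float),np.asarray(c['dist_coeffs'],float)).reshape(-1,2)
    d=np.c_[n,np.ones(len(n))]
    return d@R.from_euler('xyz',c['attitude']).as_matrix().T
def plane(c,uv,z):
    d=rays(c,uv); p=np.asarray(c['position']); return p+d*((z-p[2])/d[:,2])[:,None]
def cloud(c):
    h,w=c['range_z'].shape; v,u=np.mgrid[:h,:w]
    d=rays(c,np.c_[u.ravel(),v.ravel()])
    return (np.asarray(c['position'])+d*c['range_z'].reshape(-1,1)).reshape(h,w,3)
E
python3 - <<'E'
from geo import *
c=load('pics/a_top.npy'); P=cloud(c)
z=P[...,2]; np.set_printoptions(linewidth=250)
print(z[140:212:3,268:380:4].astype(int))
im=cv2.imread('pics/a_top.png')[120:260,250:400]
cv2.imwrite('pics/a_crop.png',cv2.resize(im,None,fx=4,fy=4,interpolation=cv2.INTER_CUBIC))
c=load('pics/a_scene.npy')
im=cv2.imread('pics/a_scene.png')[180:310,210:370]
cv2.imwrite('pics/a_crop2.png',cv2.resize(im,None,fx=4,fy=4,interpolation=cv2.INTER_CUBIC))
E
```

```text
[[   0   -2   -2   18   36   36   40   39   40   32   35    0    1    2    0   -1    0    1    0    2   -1    2    1   -1    1    5   -1   -1]
 [   3    4    1   19   79   34   91   38   40   38   33    0    2    2    2    2    0    4    1    1    0    5   -4    3    0    4    1   14]
 [   1    0    4    1   75   73   88   73   38   23    4    0   -1    0    4    3    3    4    0    3    3    3    3    1    3    4    1    4]
 [   3    3    0    5   53   61   69   73   76   78   78    1    0    2    0   -1   -3    1    0    0    3   -1    2    1    7    1    0   -1]
 [   0    0   -2   51   51   52   56  100  105  102   77   74   90   74   -3   -3    2  117  118  118  114    3   -1    4    2    2    0    8]
 [  -3    0    1   50   54   53  104  101  106  102  100   65   71   77   77   74    2  117  115  113  112  112  112  116    5    0    0    0]
 [  -1    0    1   48   51  101  104  104  104  104  104  106   54   64   71   76   77  114  117  117  115  115  113  117  121    3   -2    1]
 [   1    0    3   51   49  106  105  107  104  102  104  105   51   52   50   50   64  113  116  1
[... 1632 characters left out ...]
1    0   -1    1    0    5   -2    1   -1    2    1    0    0   -1    3    1    2    0   38   -2   -5   -2    0    0   -1 1171]
 [  -1    1    1    0   -3    0    1    0    1    0    1    3   -1   -1    0    4    1    2    5   -1   36    2    3    1    1    2   -2    0]
 [  20   23   20   17   17   13   13   12   12   12    0    0    0    6    1    0    1    0    1    5   25    1    0    1    2   -3    3    0]
 [  26   28   22   24   20   21   18   21   17   15   -2    0    0    0    0    0    1    0    2    0   16    1    0   -3    0   -1   -3    0]
 [  31   30   29   25   18   24   11   21   25   16    0   -2   -1    1    0   -4   -2   -4    6    0    0    1    2   -3    0    0    0    0]]
```

View pics/a_crop.png

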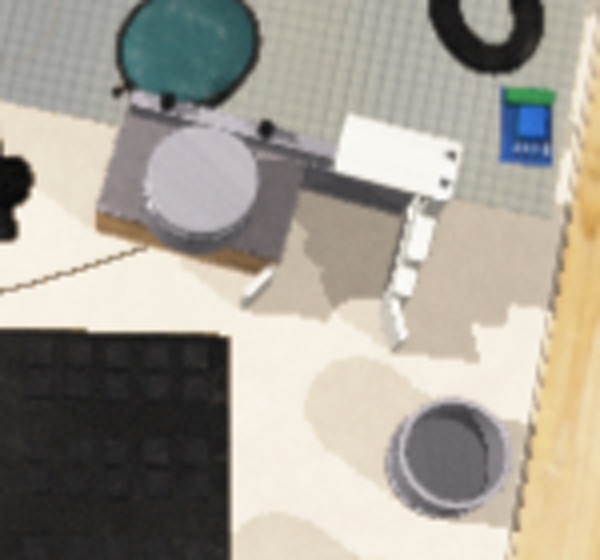

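View pics/a_crop2.png

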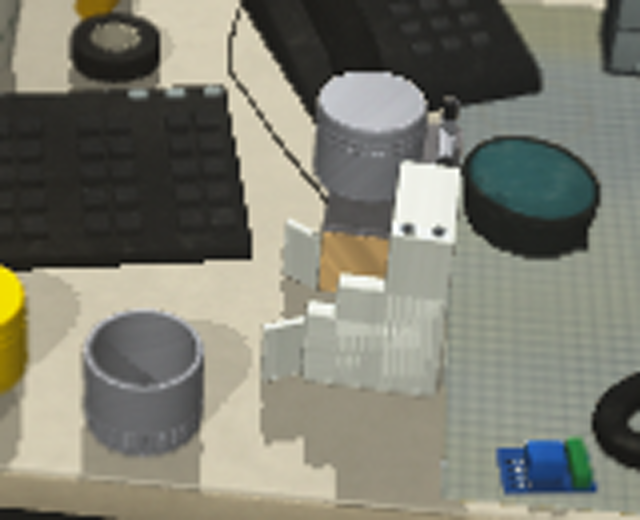

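```bash
cat > fit.py <<'E'
from geo import *
def rigid(J,W):
    J=np.array(J,float);W=np.array(W,float);jm=J.mean(0);wm=W.mean(0)
    a=J-jm;b=W-wm
    th=np.arctan2((a[:,0]*b[:,1]-a[:,1]*b[:,0]).sum(),(a*b).sum())
    Rm=np.array([[np.cos(th),-np.sin(th)],[np.sin(th),np.cos(th)]])
    t=wm-Rm@jm
    return th,t,W-(J@Rm.T+t)
def circ(p):
    A=np.c_[2*p,np.ones(len(p))];s=np.linalg.lstsq(A,(p**2).sum(1),rcond=None)[0]
    return s[:2],np.sqrt(s[2]+s[0]**2+s[1]**2)
E
python3 - <<'E'
from fit import *
c=load('pics/a_top.npy'); im=c['frame']
up=lambda L:[((x+.5)/4-.5+250,(y+.5)/4-.5+120) for x,y in L]
W=np.r_[plane(c,up([(97,213),(272,270)]),52)[:,:2],plane(c,up([(335,167),(447,198),(462,148),(349,115)]),115)[:,:2]]
J=[(-22,149),(-22,34),(20,22),(20,-46),(55,-46),(55,22)]
th,t,r=rigid(J,W); print(np.degrees(th),t,'\n',r)
th,t,r=rigid(J[:2],W[:2]); print(np.degrees(th),t,r[0])
th,t,r=rigid(J[2:],W[2:]); print(np.degrees(th),t,r)
# tins: from cloud
P=cloud(c);z=P[...,2]
for nm,box,h in(('top',(270,140,330,190),104),('low',(335,205,385,255),52)):
    m=np.zeros(z.shape,np.uint8);x0,y0,x1,y1=box
    m[y0:y1,x0:x1]=(abs(z-h)<9)[y0:y1,x0:x1]
    if nm=='top': m[:,:]*=(z>90)
    m=cv2.morphologyEx(m,cv2.MORPH_CLOSE,np.ones((3,3)))
    cs,_=cv2.findContours(m,cv2.RETR_EXTERNAL,cv2.CHAIN_APPROX_NONE);k=max(cs,key=cv2.contourArea)
    k=cv2.convexHull(k).reshape(-1,2)
    p=plane(c,k,h)[:,:2]; print(nm,circ(p),cv2.minEnclosingCircle(p.astype(np.float32)))
E
```

```text
-17.958249329916477 [ 637.03771709 -274.7104129 ] 
 [[-0.35301759 -2.37474125]
 [-4.05229174  4.86855098]
 [ 2.67739379 -2.20472199]
 [ 2.89495719  0.84050342]
 [-1.2246026   0.55171192]
 [ 0.05756094 -1.68130307]]
-20.972251332472737 [ 629.91179908 -272.95075729] [-1.00189597 -2.6138112 ]
-19.213939371466683 [ 638.65025597 -274.63871778] [[ 0.747562   -1.7072947 ]
 [ 2.37765556  0.86294341]
 [-1.49742548  1.30118949]
 [-1.62779208 -0.45683821]]
top (array([ 663.46714434, -187.56841536]), np.float64(33.06418405509328)) ((663.3734741210938, -187.8212127685547), 33.861541748046875)
low (array([ 509.3029845 , -328.05796877]), np.float64(32.85804251704075)) ((509.0899963378906, -327.9411926269531), 33.553466796875)
```

Request:
{"method": "drive_tool", "body": {"steps": [{"delta_pos":[34,17,4],"yaw":-0.05},{"delta_pos":[34,17,4],"yaw":-0.05},{"delta_pos":[34,17,4],"yaw":-0.05},{"delta_pos":[34,17,4],"yaw":-0.05},{"delta_pos":[34,17,4],"yaw":-0.05}]}}

```text
invalid input at $.steps[0]: expected keys delta_pos, yaw, hand
```

Request:
{"method": "drive_tool", "body": {"steps": [{"delta_pos":[34,17,4],"yaw":-0.05},{"delta_pos":[34,17,4],"yaw":-0.05},{"delta_pos":[34,17,4],"yaw":-0.05},{"delta_pos":[34,17,4],"yaw":-0.05},{"delta_pos":[34,17,4],"yaw":-0.05}]}}

```text
invalid input at $.steps[0]: expected keys delta_pos, yaw, hand
```

Request:
{"method": "drive_tool", "body": {"steps": [{"delta_pos":[34,20,4],"yaw":-0.04},{"delta_pos":[34,20,4],"yaw":-0.04},{"delta_pos":[0,0,0],"yaw":0},{"delta_pos":[0,0,0],"yaw":0}]}}

```text
invalid input at $.steps[0]: expected keys delta_pos, yaw, hand
```

```bash
python3 look.py b wrist
```

```text
wrist [ 206.34669311 -513.43727866  384.32668163] [ 2.90140897e+00  1.90771583e-03 -1.31603399e+00] [[326.8, 0.0, 256.2], [0.0, 326.8, 194.0], [0.0, 0.0, 1.0]] [0.02843466 0.         0.         0.         0.        ]
```

View pics/b_wrist.png

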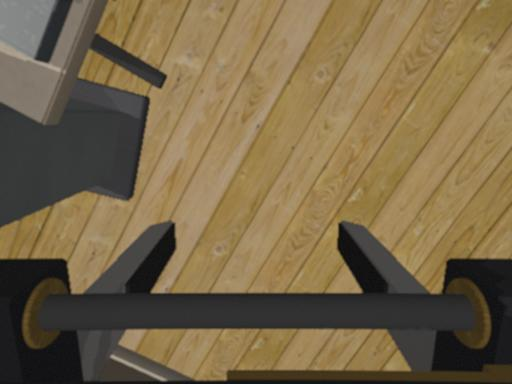

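The picture shows the same view as before, because the moves were refused: every row needs "hand".

Request:
{"method": "drive_tool", "body": {"steps": [{"delta_pos":[34,17,4],"yaw":-0.05,"hand":94},{"delta_pos":[34,17,4],"yaw":-0.05,"hand":94},{"delta_pos":[34,17,4],"yaw":-0.05,"hand":94},{"delta_pos":[34,17,4],"yaw":-0.05,"hand":94},{"delta_pos":[34,17,4],"yaw":-0.05,"hand":94}]}}

```text
clock: 0.62
eef_pos: [310.5, -446.0, 242.6]
eef_rot: [-3.141, 0.0, 0.003]
wrist_force: [-0.9, -0.5, 0.3]
finger_gap: 94.1
```

Request:
{"method": "drive_tool", "body": {"steps": [{"delta_pos":[34,17,4],"yaw":-0.05,"hand":94},{"delta_pos":[34,17,4],"yaw":-0.05,"hand":94},{"delta_pos":[34,17,4],"yaw":-0.05,"hand":94},{"delta_pos":[34,17,4],"yaw":-0.05,"hand":94},{"delta_pos":[34,17,4],"yaw":-0.05,"hand":94}]}}

```text
clock: 1.03
eef_pos: [480.7, -360.8, 262.6]
eef_rot: [-3.141, 0.0, -0.247]
wrist_force: [-0.2, -0.6, 0.9]
finger_gap: 94.1
```

Request:
{"method": "drive_tool", "body": {"steps": [{"delta_pos":[34,20,4],"yaw":-0.04,"hand":94},{"delta_pos":[34,20,4],"yaw":-0.04,"hand":94},{"delta_pos":[0,0,0],"yaw":0,"hand":94},{"delta_pos":[0,0,0],"yaw":0,"hand":94}]}}

```text
clock: 1.37
eef_pos: [548.3, -320.8, 269.7]
eef_rot: [-3.141, 0.001, -0.321]
wrist_force: [0.1, 0.5, -0.2]
finger_gap: 93.9
```

```bash
python3 look.py b wrist
```

```text
wrist [ 614.31566185 -341.51198095  431.98203243] [ 2.89979459e+00  1.56300321e-03 -1.89316534e+00] [[326.8, 0.0, 256.2], [0.0, 326.8, 194.0], [0.0, 0.0, 1.0]] [0.02843466 0.         0.         0.         0.        ]
```

View pics/b_wrist.png

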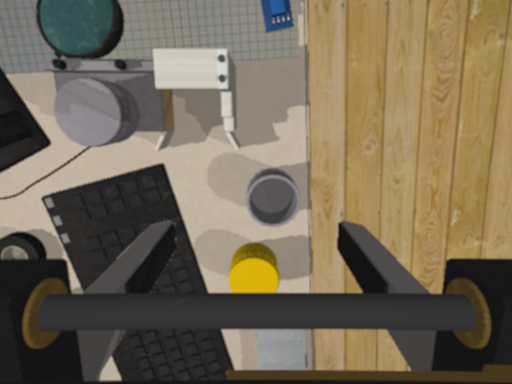

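The wrist view is good. The jig is almost aligned with the image: hood about (155–228, 50–88), guides at (165,140) and (232,140), tin_low at (272,197), tin_top at (85,108). I'll zoom in on it.

```bash
python3 - <<'E'
import cv2
im=cv2.imread('pics/b_wrist.png')[35:160,40:250]
cv2.imwrite('pics/b_crop.png',cv2.resize(im,None,fx=3.8,fy=3.8,interpolation=cv2.INTER_CUBIC))
E
```

```text
(no output)
```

View pics/b_crop.png

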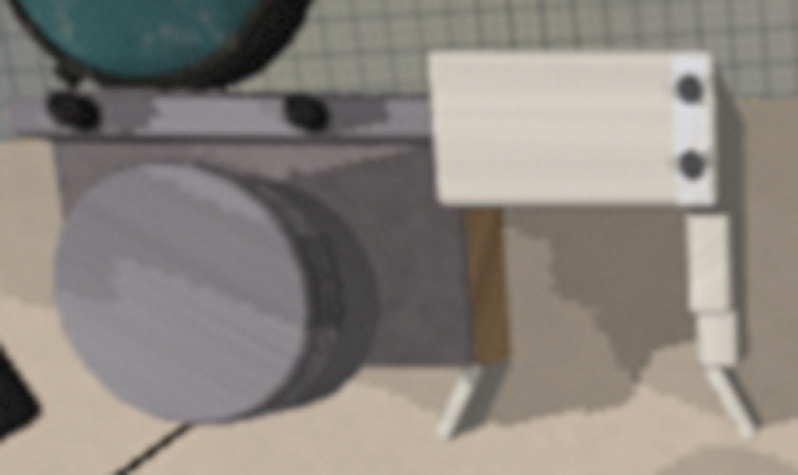

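```bash
python3 - <<'E'
from fit import *
c=load('pics/b_wrist.npy')
f=3.8
up=lambda L:[((x+.5)/f-.5+40,(y+.5)/f-.5+35) for x,y in L]
pts=[((437,203),115,(20,22)),((716,206),115,(20,-46)),((430,51),115,(55,22)),((713,53),115,(55,-46)),((473,364),52,(-22,34)),((704,366),52,(-22,-34)),((738,364),52,(-22,-46)),((691,311),75,(-6,-34)),((731,311),75,(-6,-46))]
W=np.array([plane(c,up([p]),z)[0,:2] for p,z,j in pts]);J=[j for *_,j in pts]
th,t,r=rigid(J,W);print(np.degrees(th),th,t);print(np.round(r@np.array([[np.cos(th),-np.sin(th)],[np.sin(th),np.cos(th)]]),1))
Rm=np.array([[np.cos(th),-np.sin(th)],[np.sin(th),np.cos(th)]])
for nm,box,(lo,hi),h in(('top',(40,60,140,160),(92,118),104),('low',(235,160,305,235),(43,61),52)):
    z=cloud(c)[...,2]; m=np.zeros(z.shape,np.uint8);x0,y0,x1,y1=box
    m[y0:y1,x0:x1]=((z>lo)&(z<hi))[y0:y1,x0:x1]
    m=cv2.morphologyEx(m,cv2.MORPH_OPEN,np.ones((2,2)))
    k=max(cv2.findContours(m,cv2.RETR_EXTERNAL,cv2.CHAIN_APPROX_NONE)[0],key=cv2.contourArea)
    k=cv2.convexHull(k).reshape(-1,2); p=plane(c,k,h)[:,:2]; o,rad=circ(p)
    print(nm,o,rad,'jig',(o-t)@Rm)
E
```

```text
-18.31665420394082 -0.31968592380802824 [ 639.04605708 -274.14455457]
[[ 0.2  0.3]
 [-0.5  0.7]
 [-1.  -0.9]
 [-1.3  0.6]
 [ 0.8 -0.1]
 [ 0.2 -1.3]
 [ 0.7  0.5]
 [ 0.4 -0.3]
 [ 0.4  0.6]]
top [ 664.44058769 -189.08023416] 33.77104337756084 jig [-2.62513335 88.73516477]
low [ 510.56527255 -328.71822349] 32.89195843747885 jig [-104.82041852  -92.18610088]
```

Request:
{"method": "drive_tool", "body": {"steps": [{"delta_pos":[-19,-4,-20],"yaw":0,"hand":94},{"delta_pos":[-19,-4,-40],"yaw":0,"hand":94},{"delta_pos":[0,0,-40],"yaw":0,"hand":94},{"delta_pos":[0,0,-40],"yaw":0,"hand":94},{"delta_pos":[0,0,0],"yaw":0,"hand":94}], "squeeze": 8}}

```text
clock: 1.83
eef_pos: [506.3, -329.0, 125.7]
eef_rot: [-3.138, 0.011, -0.326]
wrist_force: [-0.2, 0.6, -1.8]
finger_gap: 93.9
```

```bash
python3 look.py c wrist
```

```text
wrist [ 573.5752238  -350.9635127   287.28951951] [ 2.88979699  0.00470256 -1.89782091] [[326.8, 0.0, 256.2], [0.0, 326.8, 194.0], [0.0, 0.0, 1.0]] [0.02843466 0.         0.         0.         0.        ]
```

View pics/c_wrist.png

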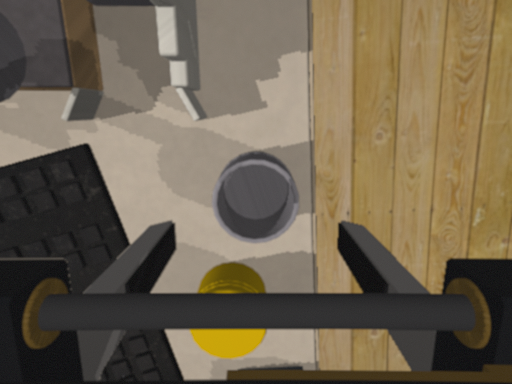

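Tin_low is laterally centred at (255,197), clear of the yellow look-alike at (228,310). I'll descend.

Request:
{"method": "drive_tool", "body": {"steps": [{"delta_pos":[0,0,-30],"yaw":0,"hand":94},{"delta_pos":[0,0,-30],"yaw":0,"hand":94},{"delta_pos":[0,0,-30],"yaw":0,"hand":94},{"delta_pos":[0,0,0],"yaw":0,"hand":94},{"delta_pos":[0,0,0],"yaw":0,"hand":94}]}}

```text
clock: 2.3
eef_pos: [510.7, -330.6, 44.9]
eef_rot: [3.141, -0.001, -0.325]
wrist_force: [0.3, 0.2, 1.2]
finger_gap: 94.0
```

Request:
{"method": "drive_tool", "body": {"steps": [{"delta_pos":[0,0,0],"yaw":0,"hand":76},{"delta_pos":[0,0,0],"yaw":0,"hand":72},{"delta_pos":[0,0,0],"yaw":0,"hand":68},{"delta_pos":[0,0,0],"yaw":0,"hand":62},{"delta_pos":[0,0,0],"yaw":0,"hand":62}], "squeeze": 8}}

```text
clock: 2.72
eef_pos: [510.6, -330.1, 43.9]
eef_rot: [3.141, -0.001, -0.324]
wrist_force: [-0.0, -0.3, 7.9]
finger_gap: 65.0
```

Request:
{"method": "drive_tool", "body": {"steps": [{"delta_pos":[0,0,0],"yaw":0,"hand":62},{"delta_pos":[0,0,0],"yaw":0,"hand":62},{"delta_pos":[0,0,0],"yaw":0,"hand":62}]}}

```text
clock: 2.97
eef_pos: [510.7, -330.0, 43.9]
eef_rot: [3.141, -0.001, -0.324]
wrist_force: [-1.5, 1.4, 6.6]
finger_gap: 64.9
```

Request:
{"method": "drive_tool", "body": {"steps": [{"delta_pos":[0,0,6],"yaw":0,"hand":62},{"delta_pos":[10,21,0],"yaw":0,"hand":62},{"delta_pos":[11,22,0],"yaw":0,"hand":62},{"delta_pos":[10,21,0],"yaw":0,"hand":62},{"delta_pos":[10,21,0],"yaw":0,"hand":62}]}}

```text
clock: 3.38
eef_pos: [551.7, -243.9, 49.2]
eef_rot: [-3.142, 0.0, -0.324]
wrist_force: [1.5, -0.5, -0.6]
finger_gap: 65.3
```

Request:
{"method": "drive_tool", "body": {"steps": [{"delta_pos":[0,0,0],"yaw":0,"hand":62},{"delta_pos":[0,0,0],"yaw":0,"hand":62}]}}

```text
clock: 3.55
eef_pos: [551.7, -244.1, 49.2]
eef_rot: [3.142, 0.0, -0.322]
wrist_force: [-0.2, 0.1, -1.0]
finger_gap: 64.8
```

```bash
python3 look.py d wrist scene
```

```text
wrist [ 617.56109493 -264.74517269  211.42968443] [ 2.90050152e+00  1.33151437e-03 -1.89418061e+00] [[326.8, 0.0, 256.2], [0.0, 326.8, 194.0], [0.0, 0.0, 1.0]] [0.02843466 0.         0.         0.         0.        ]
scene [  404.87708358 -1112.14031559   778.6596344 ] [-2.16540974 -0.0225403  -0.15098166] [[490.5, 0.0, 259.6], [0.0, 490.5, 193.7], [0.0, 0.0, 1.0]] [-0.18453666  0.          0.          0.          0.        ]
```

View pics/d_wrist.png

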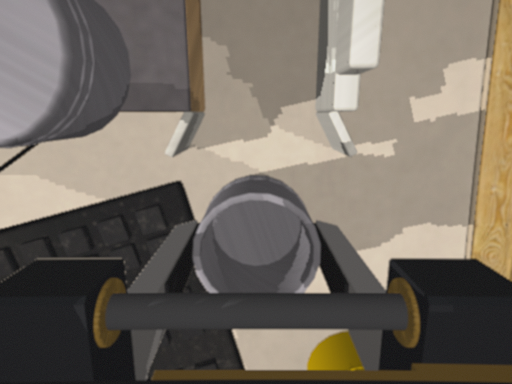

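View pics/d_scene.png

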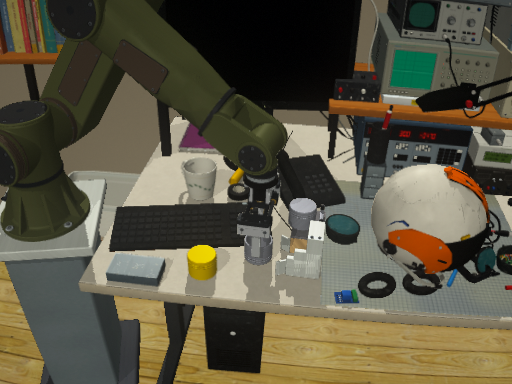

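Tin_low is held between the fingers at (257,245), centred on the guide mouth (172 to 350 px). Next I'll advance, lower and release it.

Request:
{"method": "drive_tool", "body": {"steps": [{"delta_pos":[9.5,-3.1,0],"yaw":0,"hand":62},{"delta_pos":[9.5,-3.1,0],"yaw":0,"hand":62},{"delta_pos":[9.5,-3.1,0],"yaw":0,"hand":62},{"delta_pos":[0,0,-3],"yaw":0,"hand":62},{"delta_pos":[0,0,-2],"yaw":0,"hand":62}]}}

```text
clock: 4.07
eef_pos: [579.3, -254.9, 43.5]
eef_rot: [3.142, 0.0, -0.325]
wrist_force: [-0.3, -1.8, 7.1]
finger_gap: 64.9
```

Request:
{"method": "drive_tool", "body": {"steps": [{"delta_pos":[0,0,0],"yaw":0,"hand":62},{"delta_pos":[0,0,0],"yaw":0,"hand":70},{"delta_pos":[0,0,0],"yaw":0,"hand":78},{"delta_pos":[0,0,0],"yaw":0,"hand":84},{"delta_pos":[0,0,0],"yaw":0,"hand":84}]}}

```text
clock: 4.48
eef_pos: [579.8, -254.1, 44.1]
eef_rot: [-3.142, -0.0, -0.324]
wrist_force: [-1.1, 0.5, -0.2]
finger_gap: 83.1
```

Request:
{"method": "drive_tool", "body": {"steps": [{"delta_pos":[0,0,25],"yaw":0,"hand":84},{"delta_pos":[0,0,30],"yaw":0,"hand":84},{"delta_pos":[-19,6.3,5],"yaw":0,"hand":84},{"delta_pos":[-19,6.3,0],"yaw":0,"hand":30},{"delta_pos":[-19,6.3,0],"yaw":0,"hand":30}]}}

```text
clock: 4.9
eef_pos: [522.2, -235.0, 104.6]
eef_rot: [3.141, -0.001, -0.324]
wrist_force: [-0.2, -1.0, -1.1]
finger_gap: 73.7
```

Request:
{"method": "drive_tool", "body": {"steps": [{"delta_pos":[0,0,0],"yaw":0,"hand":30},{"delta_pos":[0,0,0],"yaw":0,"hand":30},{"delta_pos":[0,0,0],"yaw":0,"hand":30},{"delta_pos":[0,0,0],"yaw":0,"hand":30},{"delta_pos":[0,0,0],"yaw":0,"hand":30}]}}

```text
clock: 5.32
eef_pos: [523.3, -235.4, 103.8]
eef_rot: [-3.142, 0.0, -0.324]
wrist_force: [-0.2, -0.8, -0.4]
finger_gap: 40.9
```

```bash
python3 look.py e wrist
```

```text
wrist [ 589.1544152  -256.1609874   266.05868778] [ 2.90059636e+00  1.39189818e-03 -1.89592292e+00] [[326.8, 0.0, 256.2], [0.0, 326.8, 194.0], [0.0, 0.0, 1.0]] [0.02843466 0.         0.         0.         0.        ]
```

View pics/e_wrist.png

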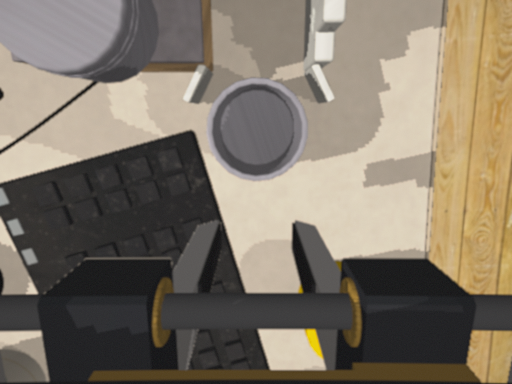

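```bash
cat > jig.py <<'E'
from fit import *
th=-0.3197;t=np.array([639.05,-274.14]);Rm=np.array([[np.cos(th),-np.sin(th)],[np.sin(th),np.cos(th)]])
toj=lambda p:(np.asarray(p)[...,:2]-t)@Rm
tow=lambda p:np.asarray(p)@Rm.T+t
E
python3 - <<'E'
from jig import *
c=load('pics/e_wrist.npy');P=cloud(c);j=toj(P);z=P[...,2]
for v in range(140,225,12):
    print(v,[(int(j[v,u,0]),int(j[v,u,1]),int(z[v,u])) for u in range(170,250,8)])
m=np.zeros(z.shape,np.uint8);m[70:190,200:315]=((z>45)&(z<60))[70:190,200:315]
k=max(cv2.findContours(m,0,1)[0],key=cv2.contourArea);k=cv2.convexHull(k).reshape(-1,2)
o,r=circ(plane(c,k,52)[:,:2]);print(o,r,toj(o))
E
```

```text
140 [(-72, 67, 14), (-72, 61, 14), (-72, 55, 14), (-72, 49, 12), (-73, 45, 0), (-69, 31, 51), (-71, 28, 32), (-73, 25, 3), (-73, 19, 4), (-73, 13, 4)]
152 [(-80, 65, 22), (-80, 60, 19), (-81, 55, 14), (-81, 49, 13), (-83, 46, 0), (-83, 39, 0), (-77, 26, 51), (-80, 24, 20), (-82, 19, 2), (-82, 13, 4)]
164 [(-89, 66, 22), (-89, 60, 22), (-90, 56, 14), (-90, 50, 13), (-91, 44, 12), (-92, 39, 0), (-93, 33, 0), (-85, 21, 51), (-87, 17, 37), (-89, 12, 21)]
176 [(-98, 67, 21), (-98, 61, 20), (-99, 55, 19), (-100, 50, 15), (-100, 44, 14), (-103, 40, -1), (-102, 33, 0), (-103, 27, 0), (-102, 20, 0), (-93, 11, 51)]
188 [(-108, 68, 21), (-107, 61, 22), (-107, 55, 22), (-109, 51, 15), (-109, 44, 14), (-110, 38, 11), (-113, 33, 0), (-113, 27, 0), (-112, 20, 1), (-113, 13, 0)]
200 [(-118, 70, 16), (-119, 63, 16), (-118, 57, 16), (-119, 51, 14), (-119, 45, 14), (-120, 39, 12), (-123, 34, -1), (-123, 27, 0), (-123, 20, 0), (-123, 14, 0)]
212 [(-128, 70, 17), (-128, 64, 17), (-129, 58, 15), (-129, 52, 14), (-129, 45, 15), (-129, 39, 13), (-130, 33, 12), (-134, 27, 0), (-134, 21, -1), (-133, 14, 0)]
224 [(-138, 71, 16), (-138, 65, 16), (-136, 56, 23), (-137, 51, 21), (-112, 31, 94), (-112, 27, 93), (-113, 23, 90), (-145, 28, 0), (-144, 21, 0), (-144, 14, 0)]
[ 579.06170196 -252.98868396] 32.4686648997141 [-63.59614886   1.22634463]
```

Request:
{"method": "drive_tool", "body": {"steps": [{"delta_pos":[0,0,-32],"yaw":0,"hand":30},{"delta_pos":[0,0,-32],"yaw":0,"hand":30},{"delta_pos":[0,0,0],"yaw":0,"hand":30},{"delta_pos":[0,0,0],"yaw":0,"hand":30}]}}

```text
clock: 5.7
eef_pos: [522.4, -235.0, 39.2]
eef_rot: [-3.141, 0.003, -0.324]
wrist_force: [0.2, -0.4, 0.9]
finger_gap: 29.9
```

Request:
{"method": "drive_tool", "body": {"steps": [{"delta_pos":[9.5,-3.1,0],"yaw":0,"hand":30},{"delta_pos":[4.7,-1.6,0],"yaw":0,"hand":30},{"delta_pos":[4.7,-1.6,0],"yaw":0,"hand":30},{"delta_pos":[4.7,-1.6,0],"yaw":0,"hand":30},{"delta_pos":[4.7,-1.6,0],"yaw":0,"hand":30}]}}

```text
clock: 6.12
eef_pos: [551.8, -245.0, 40.8]
eef_rot: [3.141, -0.001, -0.324]
wrist_force: [-0.3, 0.4, 0.1]
finger_gap: 29.7
```

Request:
{"method": "drive_tool", "body": {"steps": [{"delta_pos":[4.7,-1.6,0],"yaw":0,"hand":30},{"delta_pos":[4.7,-1.6,0],"yaw":0,"hand":30},{"delta_pos":[4.7,-1.6,0],"yaw":0,"hand":30},{"delta_pos":[4.7,-1.6,0],"yaw":0,"hand":30}]}}

```text
clock: 6.45
eef_pos: [570.4, -251.3, 39.9]
eef_rot: [-3.142, 0.0, -0.324]
wrist_force: [-1.0, 0.3, 0.1]
finger_gap: 29.9
```

```bash
python3 look.py f wrist; python3 -c "
from jig import *
from cell import manip
s=manip.read_state();print(s['eef_pos'],toj(s['eef_pos']),s['wrist_force']@np.r_[Rm[:,0],0])"
```

```text
wrist [ 636.24615883 -272.08403829  202.22975576] [ 2.90052013e+00  1.39322413e-03 -1.89603304e+00] [[326.8, 0.0, 256.2], [0.0, 326.8, 194.0], [0.0, 0.0, 1.0]] [0.02843466 0.         0.         0.         0.        ]
[ 570.99931534 -251.48003411   39.9840298 ] [-71.72415346   0.12468963] 1.1025278444895708
```

View pics/f_wrist.png

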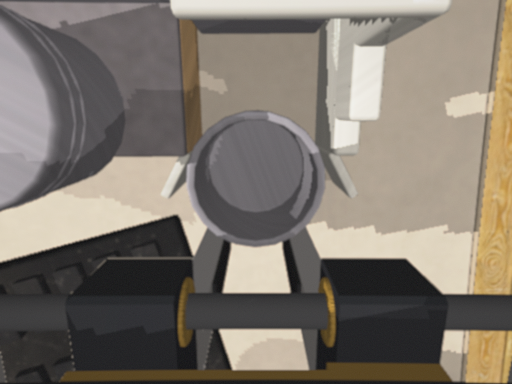

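Tin_low is in the funnel at (256,178) and cradled by both fingers. I'll keep pushing, more slowly near the stop.

Request:
{"method": "drive_tool", "body": {"steps": [{"delta_pos":[4.7,-1.6,0],"yaw":0,"hand":30},{"delta_pos":[4.7,-1.6,0],"yaw":0,"hand":30},{"delta_pos":[4.7,-1.6,0],"yaw":0,"hand":30}]}}

```text
clock: 6.75
eef_pos: [584.4, -256.1, 39.9]
eef_rot: [-3.142, 0.0, -0.324]
wrist_force: [-0.3, -0.2, 0.8]
finger_gap: 30.2
```

Request:
{"method": "drive_tool", "body": {"steps": [{"delta_pos":[3.8,-1.3,0],"yaw":0,"hand":30},{"delta_pos":[3.8,-1.3,0],"yaw":0,"hand":30},{"delta_pos":[2.8,-0.9,0],"yaw":0,"hand":30}]}}

```text
clock: 7.0
eef_pos: [594.9, -259.6, 39.9]
eef_rot: [-3.142, -0.0, -0.324]
wrist_force: [-1.0, -0.2, 0.0]
finger_gap: 29.8
```

Request:
{"method": "drive_tool", "body": {"steps": [{"delta_pos":[1.4,-0.5,0],"yaw":0,"hand":30},{"delta_pos":[0,0,0],"yaw":0,"hand":30}]}}

```text
clock: 7.17
eef_pos: [596.1, -260.0, 39.9]
eef_rot: [3.142, -0.0, -0.324]
wrist_force: [-0.5, 0.5, -0.2]
finger_gap: 30.0
```

Request:
{"method": "drive_tool", "body": {"steps": [{"delta_pos":[1.9,-0.6,0],"yaw":0,"hand":30},{"delta_pos":[1.9,-0.6,0],"yaw":0,"hand":30}]}}

```text
clock: 7.33
eef_pos: [599.7, -261.2, 40.0]
eef_rot: [-3.142, 0.0, -0.324]
wrist_force: [-1.2, 0.7, 0.2]
finger_gap: 30.0
```

Request:
{"method": "drive_tool", "body": {"steps": [{"delta_pos":[1.4,-0.5,0],"yaw":0,"hand":30},{"delta_pos":[1.4,-0.5,0],"yaw":0,"hand":30}]}}

```text
clock: 7.5
eef_pos: [602.6, -262.2, 40.0]
eef_rot: [3.142, 0.0, -0.324]
wrist_force: [-1.0, 0.4, 0.2]
finger_gap: 30.0
```

Request:
{"method": "drive_tool", "body": {"steps": [{"delta_pos":[1,-0.3,0],"yaw":0,"hand":30},{"delta_pos":[0,0,0],"yaw":0,"hand":30}]}}

```text
clock: 7.67
eef_pos: [603.6, -262.5, 40.0]
eef_rot: [3.142, -0.0, -0.324]
wrist_force: [0.6, -0.2, 0.1]
finger_gap: 30.0
```

Request:
{"method": "drive_tool", "body": {"steps": [{"delta_pos":[1,-0.3,0],"yaw":0,"hand":30},{"delta_pos":[0,0,0],"yaw":0,"hand":30}]}}

```text
clock: 7.83
eef_pos: [604.5, -262.8, 40.0]
eef_rot: [3.142, -0.0, -0.324]
wrist_force: [-0.2, -0.1, 0.4]
finger_gap: 30.3
```

Request:
{"method": "drive_tool", "body": {"steps": [{"delta_pos":[1,-0.3,0],"yaw":0,"hand":30},{"delta_pos":[1,-0.3,0],"yaw":0,"hand":30}]}}

```text
clock: 8.0
eef_pos: [606.5, -263.4, 40.0]
eef_rot: [-3.142, 0.0, -0.324]
wrist_force: [0.4, 0.3, -0.1]
finger_gap: 29.6
```

Request:
{"method": "drive_tool", "body": {"steps": [{"delta_pos":[1,-0.3,0],"yaw":0,"hand":30},{"delta_pos":[1,-0.3,0],"yaw":0,"hand":30}]}}

```text
clock: 8.17
eef_pos: [608.5, -264.0, 40.0]
eef_rot: [3.142, 0.0, -0.324]
wrist_force: [-0.8, -0.3, 0.5]
finger_gap: 29.8
```

Request:
{"method": "drive_tool", "body": {"steps": [{"delta_pos":[1,-0.3,0],"yaw":0,"hand":30}]}}

```text
clock: 8.25
eef_pos: [609.5, -264.3, 40.0]
eef_rot: [3.142, 0.0, -0.324]
wrist_force: [-0.3, -0.5, -0.1]
finger_gap: 30.2
```

Request:
{"method": "drive_tool", "body": {"steps": [{"delta_pos":[1,-0.3,0],"yaw":0,"hand":30}]}}

```text
clock: 8.33
eef_pos: [610.3, -264.6, 39.9]
eef_rot: [3.142, 0.001, -0.324]
wrist_force: [-8.4, 2.3, 3.8]
finger_gap: 29.7
```

Request:
{"method": "drive_tool", "body": {"steps": [{"delta_pos":[0,0,0],"yaw":0,"hand":30},{"delta_pos":[0,0,0],"yaw":0,"hand":30}]}}

```text
clock: 8.5
eef_pos: [610.2, -264.5, 39.9]
eef_rot: [3.142, 0.001, -0.324]
wrist_force: [-4.9, 1.1, 1.6]
finger_gap: 30.3
```

Request:
{"method": "drive_tool", "body": {"steps": [{"delta_pos":[0.4,-0.1,0],"yaw":0,"hand":30},{"delta_pos":[0,0,0],"yaw":0,"hand":30}]}}

```text
clock: 8.67
eef_pos: [610.3, -264.5, 39.9]
eef_rot: [3.142, 0.002, -0.324]
wrist_force: [-7.9, 1.2, 1.7]
finger_gap: 30.1
```

```bash
python3 look.py g wrist
```

```text
wrist [ 676.40144013 -285.43091782  202.03308504] [ 2.89897822e+00  1.36085043e-03 -1.89610262e+00] [[326.8, 0.0, 256.2], [0.0, 326.8, 194.0], [0.0, 0.0, 1.0]] [0.02843466 0.         0.         0.         0.        ]
```

View pics/g_wrist.png

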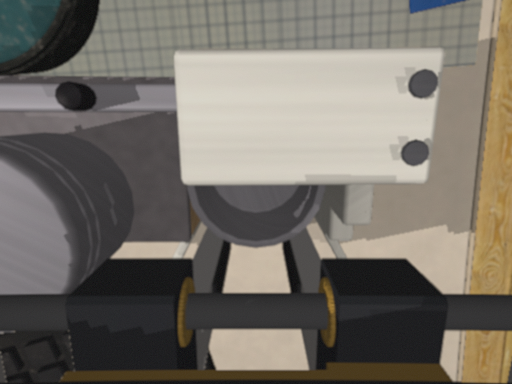

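Tin_low is pressed against the stop under the hood, with about 8 N. The bar's front edge is visible at about (100,110). I'll back off, rise, and go in front of tin_top.

Request:
{"method": "drive_tool", "body": {"steps": [{"delta_pos":[-1.9,0.6,0],"yaw":0,"hand":30},{"delta_pos":[-3.8,1.3,0],"yaw":0,"hand":30},{"delta_pos":[-9.5,3.1,0],"yaw":0,"hand":30},{"delta_pos":[-14,4.7,20],"yaw":0,"hand":30},{"delta_pos":[0,0,30],"yaw":0,"hand":30}]}}

```text
clock: 9.13
eef_pos: [578.8, -253.7, 87.5]
eef_rot: [-3.141, 0.006, -0.324]
wrist_force: [-0.7, -0.1, -0.1]
finger_gap: 29.9
```

Request:
{"method": "drive_tool", "body": {"steps": [{"delta_pos":[7,21,10],"yaw":0,"hand":30},{"delta_pos":[7,21,0],"yaw":0,"hand":30},{"delta_pos":[7,21,0],"yaw":0,"hand":30},{"delta_pos":[7,21,0],"yaw":0,"hand":30},{"delta_pos":[0,0,0],"yaw":0,"hand":30}]}}

```text
clock: 9.55
eef_pos: [610.6, -167.6, 100.2]
eef_rot: [-3.141, -0.001, -0.321]
wrist_force: [-0.5, 0.7, 0.2]
finger_gap: 29.9
```

```bash
python3 look.py h wrist; python3 - <<'E'
from jig import *
from cell import manip
print(toj(manip.read_state()['eef_pos']))
c=load('pics/h_wrist.npy');z=cloud(c)[...,2]
m=((z>96)&(z<112)).astype(np.uint8);m[230:]=0
k=max(cv2.findContours(m,0,1)[0],key=cv2.contourArea);k=cv2.convexHull(k).reshape(-1,2)
o,r=circ(plane(c,k,104)[:,:2]);print(k.min(0),k.max(0),o,r,toj(o))
c=load('pics/g_wrist.npy');print(toj(plane(c,[(100,111),(20,112),(160,110)],74)))
z=cloud(c)[...,2];print(z[80:125:3,100].astype(int),z[80:125:3,40].astype(int))
E
```

```text
wrist [ 676.34419083 -188.23224427  262.53718782] [ 2.90153024e+00  2.06177483e-03 -1.89308825e+00] [[326.8, 0.0, 256.2], [0.0, 326.8, 194.0], [0.0, 0.0, 1.0]] [0.02843466 0.         0.         0.         0.        ]
[-60.43009456  90.47536667]
[193  64] [327 200] [ 666.34135846 -186.33812452] 32.07363633181543 [-1.68603097 91.93010869]
[[39.85799739 60.10638094]
 [39.42372744 89.71358779]
 [40.21565859 37.57511932]]
[51 74 75 75 76 76 75 76 75 75 74 53 52 51 51] [51 52 75 77 75 74 75 76 77 76 75 51 52 51 52]
```

View pics/h_wrist.png

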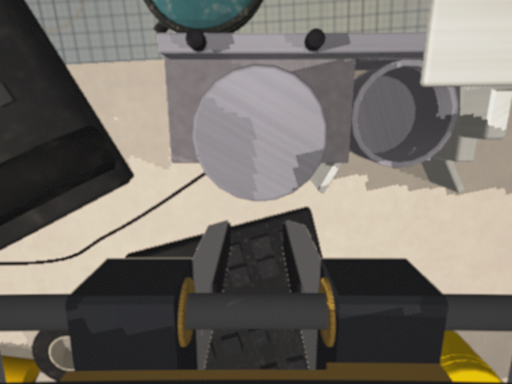

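The bar's front is at jig x ≈ 39.8, so a tin touching it has its centre at ≈ +6.8, which agrees with the felt stop. Tin_low stands in the slot at (405,112), and tin_top is at (260,132), jig (-2, 90). I'll lower and push tin_top to the bar.

Request:
{"method": "drive_tool", "body": {"steps": [{"delta_pos":[0,0,-23],"yaw":0,"hand":30},{"delta_pos":[0,0,0],"yaw":0,"hand":30},{"delta_pos":[9.5,-3.1,0],"yaw":0,"hand":30},{"delta_pos":[5.7,-1.9,0],"yaw":0,"hand":30},{"delta_pos":[2.8,-0.9,0],"yaw":0,"hand":30}]}}

```text
clock: 10.02
eef_pos: [628.1, -177.7, 77.5]
eef_rot: [3.142, -0.001, -0.325]
wrist_force: [-0.9, 0.6, -0.1]
finger_gap: 29.9
```

Request:
{"method": "drive_tool", "body": {"steps": [{"delta_pos":[1.9,-0.6,0],"yaw":0,"hand":30},{"delta_pos":[1.9,-0.6,0],"yaw":0,"hand":30},{"delta_pos":[1.4,-0.5,0],"yaw":0,"hand":30}]}}

```text
clock: 10.27
eef_pos: [632.9, -178.7, 77.1]
eef_rot: [-3.142, -0.0, -0.324]
wrist_force: [-0.7, 0.6, 0.1]
finger_gap: 30.1
```

Request:
{"method": "drive_tool", "body": {"steps": [{"delta_pos":[1,-0.3,0],"yaw":0,"hand":30},{"delta_pos":[1,-0.3,0],"yaw":0,"hand":30}]}}

```text
clock: 10.43
eef_pos: [634.9, -179.1, 77.0]
eef_rot: [-3.142, 0.0, -0.324]
wrist_force: [-0.4, 1.2, 0.2]
finger_gap: 30.2
```

Request:
{"method": "drive_tool", "body": {"steps": [{"delta_pos":[1,-0.3,0],"yaw":0,"hand":30},{"delta_pos":[1,-0.3,0],"yaw":0,"hand":30}]}}

```text
clock: 10.6
eef_pos: [636.9, -179.7, 77.0]
eef_rot: [-3.142, 0.0, -0.324]
wrist_force: [-0.8, 1.0, -0.6]
finger_gap: 29.9
```

Request:
{"method": "drive_tool", "body": {"steps": [{"delta_pos":[1,-0.3,0],"yaw":0,"hand":30}]}}

```text
clock: 10.68
eef_pos: [637.9, -180.0, 77.0]
eef_rot: [-3.142, 0.0, -0.324]
wrist_force: [-1.9, 0.3, 0.6]
finger_gap: 30.2
```

Request:
{"method": "drive_tool", "body": {"steps": [{"delta_pos":[0.7,-0.2,0],"yaw":0,"hand":30}]}}

```text
clock: 10.77
eef_pos: [638.3, -180.0, 76.8]
eef_rot: [-3.141, 0.001, -0.324]
wrist_force: [-7.1, 4.3, 3.6]
finger_gap: 30.1
```

Request:
{"method": "drive_tool", "body": {"steps": [{"delta_pos":[0.7,-0.2,0],"yaw":0,"hand":30}]}}

```text
clock: 10.85
eef_pos: [638.5, -180.0, 76.8]
eef_rot: [-3.142, 0.003, -0.324]
wrist_force: [-11.1, 4.7, 5.7]
finger_gap: 30.4
```

Stop felt at TCP x -30.1, against -30.2 for tin_low, so they agree. I'll back off and check the joints for the quarter turn.

Request:
{"method": "drive_tool", "body": {"steps": [{"delta_pos":[-1.9,0.6,0],"yaw":0,"hand":30},{"delta_pos":[-3.8,1.3,0],"yaw":0,"hand":30},{"delta_pos":[-9.5,3.1,0],"yaw":0,"hand":30},{"delta_pos":[-5,2,30],"yaw":0,"hand":30},{"delta_pos":[0,0,35],"yaw":0,"hand":30}]}}

```text
clock: 11.27
eef_pos: [617.1, -172.8, 140.3]
eef_rot: [-3.142, 0.005, -0.324]
wrist_force: [0.5, -0.4, 0.2]
finger_gap: 29.9
```

```bash
python3 look.py i wrist; python3 - <<'E'
from jig import *
from cell import manip
s=manip.read_state();print(s['joints'],s['eef_pos'],toj(s['eef_pos']))
c=load('pics/i_wrist.npy');z=cloud(c)[...,2]
m=((z>96)&(z<112)).astype(np.uint8);m[230:]=0
k=max(cv2.findContours(m,0,1)[0],key=cv2.contourArea);k=cv2.convexHull(k).reshape(-1,2)
o,r=circ(plane(c,k,104)[:,:2]);print(k.min(0),k.max(0),o,r,toj(o))
E
```

```text
wrist [ 683.75221499 -193.83086387  302.24826826] [ 2.89550197e+00  1.37500529e-03 -1.89604056e+00] [[326.8, 0.0, 256.2], [0.0, 326.8, 194.0], [0.0, 0.0, 1.0]] [0.02843466 0.         0.         0.         0.        ]
[-3.30080609e-01  5.66499837e-01  1.31409274e+00 -1.53805301e-05
  1.25318903e+00  1.56489445e+00] [ 620.49977222 -173.90785284  150.12628233] [-49.11142022  89.32336021]
[202  72] [311 182] [ 674.13976564 -190.51176022] 32.15877909897321 [ 7.02892657 90.41884943]
```

View pics/i_wrist.png

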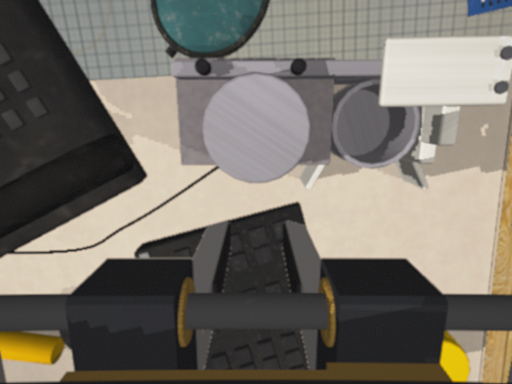

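Request:
{"method": "drive_tool", "body": {"steps": [{"delta_pos":[6,3.3,0],"yaw":0.121,"hand":30},{"delta_pos":[6,3.3,0],"yaw":0.121,"hand":30},{"delta_pos":[6,3.3,0],"yaw":0.121,"hand":30},{"delta_pos":[6,3.3,0],"yaw":0.121,"hand":30},{"delta_pos":[6,3.3,0],"yaw":0.121,"hand":30}]}}

```text
clock: 11.73
eef_pos: [649.4, -156.8, 142.0]
eef_rot: [3.141, -0.001, 0.287]
wrist_force: [0.2, 0.1, -0.4]
finger_gap: 29.7
```

Request:
{"method": "drive_tool", "body": {"steps": [{"delta_pos":[6,3.3,0],"yaw":0.121,"hand":30},{"delta_pos":[6,3.3,0],"yaw":0.121,"hand":30},{"delta_pos":[6,3.3,0],"yaw":0.121,"hand":30},{"delta_pos":[6,3.3,0],"yaw":0.121,"hand":30},{"delta_pos":[6,3.3,0],"yaw":0.121,"hand":30}]}}

```text
clock: 12.15
eef_pos: [679.4, -140.3, 142.0]
eef_rot: [3.141, -0.0, 0.892]
wrist_force: [0.4, 0.1, -0.3]
finger_gap: 30.2
```

Request:
{"method": "drive_tool", "body": {"steps": [{"delta_pos":[6,3.3,0],"yaw":0.121,"hand":30},{"delta_pos":[6,3.3,0],"yaw":0.121,"hand":30},{"delta_pos":[0,0,0],"yaw":0.121,"hand":30},{"delta_pos":[0,0,0],"yaw":0,"hand":30},{"delta_pos":[0,0,0],"yaw":0,"hand":30}]}}

```text
clock: 12.57
eef_pos: [691.0, -133.9, 141.9]
eef_rot: [3.141, 0.0, 1.245]
wrist_force: [-0.1, 0.6, 0.2]
finger_gap: 29.9
```

```bash
python3 look.py j wrist top; python3 - <<'E'
from jig import *
from cell import manip
s=manip.read_state();print(s['joints'],s['eef_pos'],s['eef_rot'],toj(s['eef_pos']))
d=tow([7,152])-s['eef_pos'][:2];print(d)
E
```

```text
wrist [713.51525217 -67.35602468 304.1859469 ] [ 2.90180658e+00 -4.46148563e-04 -3.26897330e-01] [[326.8, 0.0, 256.2], [0.0, 326.8, 194.0], [0.0, 0.0, 1.0]] [0.02843466 0.         0.         0.         0.        ]
top [ 340.95228229  -84.36564904 1171.48503173] [-2.89507562e+00  2.45233887e-03 -1.60858894e+00] [[486.5, 0.0, 259.3], [0.0, 486.5, 189.3], [0.0, 0.0, 1.0]] [0.03985597 0.         0.         0.         0.        ]
[-2.43566726e-01  7.14194213e-01  1.09657491e+00 -3.54990159e-05
  1.33058728e+00  8.25658498e-02] [ 690.94893445 -133.99691788  142.01146695] [3.14135436e+00 1.48801091e-05 1.24467219e+00] [  5.2247855  149.35288574]
[2.5172037  1.95506674]
```

View pics/j_wrist.png

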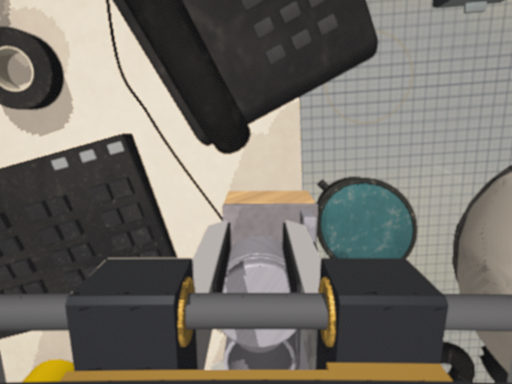

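View pics/j_top.png

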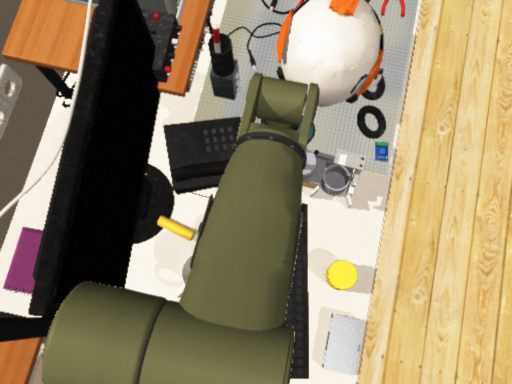

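Request:
{"method": "drive_tool", "body": {"steps": [{"delta_pos":[3,2,0],"yaw":0.006,"hand":30},{"delta_pos":[0,0,-32],"yaw":0,"hand":30},{"delta_pos":[0,0,-33],"yaw":0,"hand":30},{"delta_pos":[0,0,0],"yaw":0,"hand":30},{"delta_pos":[0,0,0],"yaw":0,"hand":30}]}}

```text
clock: 13.08
eef_pos: [693.6, -131.7, 76.2]
eef_rot: [-3.139, 0.0, 1.254]
wrist_force: [-0.1, 0.6, 0.6]
finger_gap: 29.9
```

```bash
python3 - <<'E'
from jig import *
from cell import manip
s=manip.read_state();print(s['eef_pos'],s['eef_rot'],toj(s['eef_pos']),s['wrist_force'])
for y in (140,60,40): print(y,tow([7.5,y])-s['eef_pos'][:2])
E
```

```text
[ 693.56906546 -131.66768862   76.20169383] [-3.13893906e+00  1.88717278e-04  1.25377774e+00] [  6.9801195  152.38755179] [-0.0737472   0.63208706  0.57707583]
140 [ -3.39964375 -11.92326035]
60 [-28.54218582 -87.86963998]
40 [ -34.82782133 -106.85623488]
```

Request:
{"method": "drive_tool", "body": {"steps": [{"delta_pos":[-3.4,-11.9,0],"yaw":0,"hand":30},{"delta_pos":[-1.9,-5.7,0],"yaw":0,"hand":30},{"delta_pos":[-1.3,-3.8,0],"yaw":0,"hand":30},{"delta_pos":[-1.3,-3.8,0],"yaw":0,"hand":30}]}}

```text
clock: 13.42
eef_pos: [686.3, -158.1, 78.4]
eef_rot: [3.14, -0.0, 1.254]
wrist_force: [-0.6, 0.3, -0.2]
finger_gap: 30.1
```

Request:
{"method": "drive_tool", "body": {"steps": [{"delta_pos":[-1.3,-3.8,0],"yaw":0,"hand":30},{"delta_pos":[-1.3,-3.8,0],"yaw":0,"hand":30},{"delta_pos":[-1.3,-3.8,0],"yaw":0,"hand":30}]}}

```text
clock: 13.67
eef_pos: [682.2, -168.8, 77.2]
eef_rot: [3.141, -0.0, 1.255]
wrist_force: [-1.2, 0.5, -0.4]
finger_gap: 29.9
```

```bash
cat > st.py <<'E'
from jig import *
from cell import manip
s=manip.read_state();print(s['clock'],s['eef_pos'],toj(s['eef_pos']),'Fjig',s['wrist_force'][:2]@Rm,s['wrist_force'][2])
for y in (60,45,40,36): print(y,tow([7.5,y])-s['eef_pos'][:2])
E
python3 st.py;python3 look.py k scene wrist
```

```text
13.6667 [ 682.16262364 -168.7571379    77.17956828] [  7.80818298 113.59259756] Fjig [-1.28333158  0.1175977 ] -0.43765944145750035
60 [-17.135744  -50.7801907]
45 [-21.84997064 -65.02013688]
40 [-23.42137952 -69.7667856 ]
36 [-24.67850662 -73.56410459]
scene [  404.87708358 -1112.14031559   778.6596344 ] [-2.16540974 -0.0225403  -0.15098166] [[490.5, 0.0, 259.6], [0.0, 490.5, 193.7], [0.0, 0.0, 1.0]] [-0.18453666  0.          0.          0.          0.        ]
wrist [ 703.87579749 -102.7212709   239.35320617] [ 2.90167233e+00 -2.39830852e-04 -3.17514604e-01] [[326.8, 0.0, 256.2], [0.0, 326.8, 194.0], [0.0, 0.0, 1.0]] [0.02843466 0.         0.         0.         0.        ]
```

View pics/k_wrist.png

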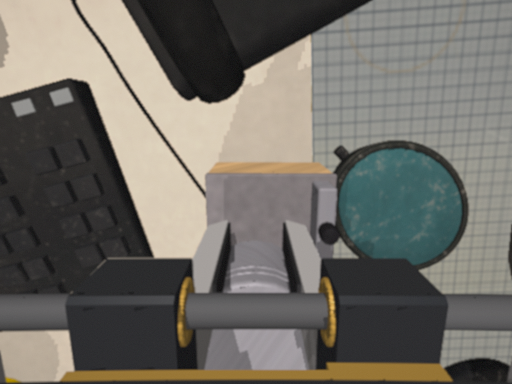

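The cradle holds the tin between the fingers on the deck. I'll keep pushing.

Request:
{"method": "drive_tool", "body": {"steps": [{"delta_pos":[-1.3,-3.9,0],"yaw":0,"hand":30},{"delta_pos":[-1.3,-3.9,0],"yaw":0,"hand":30},{"delta_pos":[-1.3,-3.9,0],"yaw":0,"hand":30},{"delta_pos":[-1.3,-3.9,0],"yaw":0,"hand":30},{"delta_pos":[-1.3,-3.9,0],"yaw":0,"hand":30}]}}

```text
clock: 14.18
eef_pos: [675.6, -188.4, 76.9]
eef_rot: [-3.142, -0.0, 1.255]
wrist_force: [-0.0, -0.2, 0.7]
finger_gap: 30.2
```

Request:
{"method": "drive_tool", "body": {"steps": [{"delta_pos":[-1.3,-3.9,0],"yaw":0,"hand":30},{"delta_pos":[-1.3,-3.9,0],"yaw":0,"hand":30},{"delta_pos":[-1.3,-3.9,0],"yaw":0,"hand":30},{"delta_pos":[-1.3,-3.9,0],"yaw":0,"hand":30}]}}

```text
clock: 14.52
eef_pos: [670.4, -204.0, 76.9]
eef_rot: [-3.142, -0.0, 1.255]
wrist_force: [-0.4, 0.3, -0.3]
finger_gap: 30.2
```

Request:
{"method": "drive_tool", "body": {"steps": [{"delta_pos":[-1.3,-3.9,0],"yaw":0,"hand":30},{"delta_pos":[-1.3,-3.9,0],"yaw":0,"hand":30},{"delta_pos":[-1.3,-3.9,0],"yaw":0,"hand":30}]}}

```text
clock: 14.77
eef_pos: [666.5, -215.6, 77.0]
eef_rot: [-3.142, 0.0, 1.255]
wrist_force: [-1.2, 0.2, 0.3]
finger_gap: 30.1
```

```bash
python3 st.py
```

```text
14.7667 [ 666.5189606  -215.63956638   76.95942207] [ 7.69148121 64.16919547] Fjig [-1.20961348 -0.17821234] 0.2762220268469057
60 [-1.49208096 -3.89776222]
45 [ -6.2063076 -18.1377084]
40 [ -7.77771648 -22.88435713]
36 [ -9.03484358 -26.68167611]
```

Request:
{"method": "drive_tool", "body": {"steps": [{"delta_pos":[-1,-2.8,0],"yaw":0,"hand":30},{"delta_pos":[-1,-2.8,0],"yaw":0,"hand":30},{"delta_pos":[-1,-2.8,0],"yaw":0,"hand":30}]}}

```text
clock: 15.02
eef_pos: [663.5, -223.9, 76.9]
eef_rot: [-3.142, -0.0, 1.255]
wrist_force: [-0.1, 0.3, -0.1]
finger_gap: 29.8
```

Request:
{"method": "drive_tool", "body": {"steps": [{"delta_pos":[-1,-2.8,0],"yaw":0,"hand":30},{"delta_pos":[-1,-2.8,0],"yaw":0,"hand":30}]}}

```text
clock: 15.18
eef_pos: [661.6, -229.5, 77.0]
eef_rot: [-3.142, -0.0, 1.255]
wrist_force: [-0.9, 0.6, 0.7]
finger_gap: 30.3
```

Request:
{"method": "drive_tool", "body": {"steps": [{"delta_pos":[-0.7,-1.9,0],"yaw":0,"hand":30},{"delta_pos":[-0.7,-1.9,0],"yaw":0,"hand":30}]}}

```text
clock: 15.35
eef_pos: [660.2, -233.2, 76.9]
eef_rot: [3.142, -0.0, 1.255]
wrist_force: [-0.3, 0.5, -0.8]
finger_gap: 29.8
```

```bash
python3 st.py; python3 look.py l scene;  python3 - <<'E'
import cv2
im=cv2.imread('pics/l_scene.png')[170:300,230:380]
cv2.imwrite('pics/l_crop.png',cv2.resize(im,None,fx=4,fy=4,interpolation=cv2.INTER_CUBIC))
E
```

```text
15.35 [ 660.18441923 -233.22517747   76.94863006] [ 7.20474975 45.48382086] Fjig [-0.47895579  0.38581402] -0.8005709520438844
60 [ 4.84246041 13.68784888]
45 [ 0.12823377 -0.5520973 ]
40 [-1.44317511 -5.29874603]
36 [-2.70030221 -9.09606501]
scene [  404.87708358 -1112.14031559   778.6596344 ] [-2.16540974 -0.0225403  -0.15098166] [[490.5, 0.0, 259.6], [0.0, 490.5, 193.7], [0.0, 0.0, 1.0]] [-0.18453666  0.          0.          0.          0.        ]
```

View pics/l_crop.png

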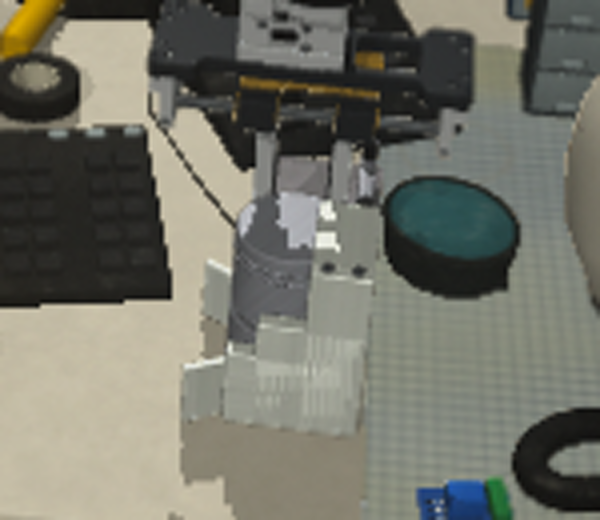

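Tin_top is upright, sliding under the hood with its centre at about (275,260) in the crop. I'll finish with 1 mm steps until it meets the wall.

Request:
{"method": "drive_tool", "body": {"steps": [{"delta_pos":[-0.5,-1.9,0],"yaw":0,"hand":30},{"delta_pos":[-0.3,-1,0],"yaw":0,"hand":30},{"delta_pos":[-0.3,-1,0],"yaw":0,"hand":30}]}}

```text
clock: 15.65
eef_pos: [659.1, -237.0, 77.0]
eef_rot: [3.142, -0.0, 1.255]
wrist_force: [0.2, 0.7, -0.4]
finger_gap: 29.8
```

Request:
{"method": "drive_tool", "body": {"steps": [{"delta_pos":[-0.3,-1,0],"yaw":0,"hand":30},{"delta_pos":[-0.3,-1,0],"yaw":0,"hand":30}]}}

```text
clock: 15.82
eef_pos: [658.5, -239.0, 77.0]
eef_rot: [-3.142, -0.0, 1.255]
wrist_force: [-0.7, 0.8, 0.3]
finger_gap: 30.0
```

Request:
{"method": "drive_tool", "body": {"steps": [{"delta_pos":[-0.3,-1,0],"yaw":0,"hand":30}]}}

```text
clock: 15.9
eef_pos: [658.2, -240.0, 77.0]
eef_rot: [-3.142, -0.0, 1.255]
wrist_force: [-0.1, 0.0, 0.3]
finger_gap: 29.9
```

Request:
{"method": "drive_tool", "body": {"steps": [{"delta_pos":[-0.3,-1,0],"yaw":0,"hand":30}]}}

```text
clock: 15.98
eef_pos: [657.9, -241.0, 77.0]
eef_rot: [-3.142, 0.0, 1.255]
wrist_force: [0.1, 0.2, 0.4]
finger_gap: 29.8
```

```bash
python3 st.py
```

```text
15.9833 [ 657.92984154 -241.00627199   76.95176886] [ 7.50986828 37.38842371] Fjig [0.01129916 0.26408212] 0.3896302891131744
60 [ 7.0970381  21.46894339]
45 [2.38281146 7.22899721]
40 [0.81140258 2.48234848]
36 [-0.44572452 -1.3149705 ]
```

Request:
{"method": "drive_tool", "body": {"steps": [{"delta_pos":[-0.2,-0.7,0],"yaw":0,"hand":30}]}}

```text
clock: 16.07
eef_pos: [657.7, -241.8, 76.9]
eef_rot: [-3.142, -0.0, 1.255]
wrist_force: [-0.8, 0.7, -1.1]
finger_gap: 29.7
```

Request:
{"method": "drive_tool", "body": {"steps": [{"delta_pos":[-0.2,-0.6,0],"yaw":0,"hand":30}]}}

```text
clock: 16.15
eef_pos: [657.5, -242.3, 77.0]
eef_rot: [-3.142, 0.0, 1.255]
wrist_force: [-0.6, 0.6, -1.0]
finger_gap: 29.8
```

Request:
{"method": "drive_tool", "body": {"steps": [{"delta_pos":[-0.2,-0.6,0],"yaw":0,"hand":30}]}}

```text
clock: 16.23
eef_pos: [657.4, -242.8, 77.0]
eef_rot: [-3.142, -0.0, 1.255]
wrist_force: [0.5, 3.7, 0.4]
finger_gap: 30.3
```

```bash
python3 st.py
```

```text
16.2333 [ 657.35222757 -242.79499221   76.95110093] [ 7.52368433 35.50880485] Fjig [-0.71745325  3.65179282] 0.37123345156291854
60 [ 7.67465207 23.25766361]
45 [2.96042543 9.01771743]
40 [1.38901655 4.2710687 ]
36 [0.13188945 0.47374972]
```

The force rose to 3.7 N at TCP y 35.5, so the wall is felt. I'll back off slowly and inspect.

Request:
{"method": "drive_tool", "body": {"steps": [{"delta_pos":[0,0,0],"yaw":0,"hand":30},{"delta_pos":[0.3,1,0],"yaw":0,"hand":30},{"delta_pos":[1,3,0],"yaw":0,"hand":30},{"delta_pos":[3,9.5,0],"yaw":0,"hand":30},{"delta_pos":[6,19,0],"yaw":0,"hand":30}]}}

```text
clock: 16.65
eef_pos: [667.5, -211.1, 77.0]
eef_rot: [3.141, 0.0, 1.253]
wrist_force: [-0.1, 0.7, 0.4]
finger_gap: 30.0
```

Request:
{"method": "drive_tool", "body": {"steps": [{"delta_pos":[3,9,35],"yaw":0,"hand":30},{"delta_pos":[-10,9,35],"yaw":0,"hand":30},{"delta_pos":[-30,10,35],"yaw":0,"hand":30},{"delta_pos":[-40,5,20],"yaw":-0.12,"hand":30},{"delta_pos":[-40,0,0],"yaw":-0.12,"hand":30}]}}

```text
clock: 17.07
eef_pos: [557.6, -177.5, 200.5]
eef_rot: [3.135, -0.001, 1.012]
wrist_force: [-0.1, -0.9, 0.1]
finger_gap: 30.3
```

Request:
{"method": "drive_tool", "body": {"steps": [{"delta_pos":[-10,-20,0],"yaw":-0.12,"hand":30},{"delta_pos":[0,-20,0],"yaw":-0.12,"hand":30},{"delta_pos":[0,-20,0],"yaw":-0.12,"hand":30},{"delta_pos":[0,-20,0],"yaw":-0.12,"hand":30},{"delta_pos":[0,-20,0],"yaw":-0.12,"hand":30}]}}

```text
clock: 17.48
eef_pos: [547.3, -279.2, 196.7]
eef_rot: [3.141, -0.0, 0.409]
wrist_force: [-0.2, 0.2, 0.3]
finger_gap: 30.0
```

Request:
{"method": "drive_tool", "body": {"steps": [{"delta_pos":[0,-10,0],"yaw":-0.12,"hand":30},{"delta_pos":[0,-5,0],"yaw":-0.12,"hand":30},{"delta_pos":[0,0,0],"yaw":-0.12,"hand":30},{"delta_pos":[0,0,0],"yaw":-0.12,"hand":30},{"delta_pos":[0,0,0],"yaw":-0.12,"hand":30}]}}

```text
clock: 17.9
eef_pos: [547.4, -293.4, 196.4]
eef_rot: [3.142, -0.0, -0.191]
wrist_force: [0.0, 0.5, 0.2]
finger_gap: 29.6
```

Request:
{"method": "drive_tool", "body": {"steps": [{"delta_pos":[0,0,0],"yaw":-0.12,"hand":30},{"delta_pos":[0,0,0],"yaw":0,"hand":30},{"delta_pos":[0,0,0],"yaw":0,"hand":30}]}}

```text
clock: 18.15
eef_pos: [547.4, -293.4, 196.5]
eef_rot: [3.142, -0.0, -0.301]
wrist_force: [0.4, -0.4, -0.2]
finger_gap: 29.8
```

```bash
python3 st.py|head -1; python3 look.py m wrist scene top; python3 - <<'E'
import cv2
im=cv2.imread('pics/m_scene.png')[170:300,230:380]
cv2.imwrite('pics/m_crop.png',cv2.resize(im,None,fx=4,fy=4,interpolation=cv2.INTER_CUBIC))
E
```

```text
18.15 [ 547.36073082 -293.40465675  196.47776735] [-80.98882003 -47.10477803] Fjig [ 0.46938294 -0.2667587 ] -0.22602954620875002
wrist [ 613.68823165 -312.65102628  358.76466812] [ 2.90079994e+00  1.31310966e-03 -1.87281574e+00] [[326.8, 0.0, 256.2], [0.0, 326.8, 194.0], [0.0, 0.0, 1.0]] [0.02843466 0.         0.         0.         0.        ]
scene [  404.87708358 -1112.14031559   778.6596344 ] [-2.16540974 -0.0225403  -0.15098166] [[490.5, 0.0, 259.6], [0.0, 490.5, 193.7], [0.0, 0.0, 1.0]] [-0.18453666  0.          0.          0.          0.        ]
top [ 340.95228229  -84.36564904 1171.48503173] [-2.89507562e+00  2.45233887e-03 -1.60858894e+00] [[486.5, 0.0, 259.3], [0.0, 486.5, 189.3], [0.0, 0.0, 1.0]] [0.03985597 0.         0.         0.         0.        ]
```

View pics/m_wrist.png

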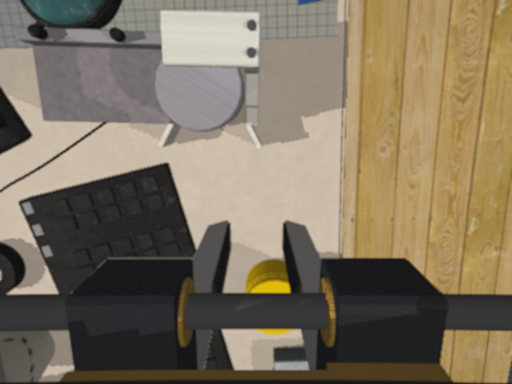

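View pics/m_crop.png

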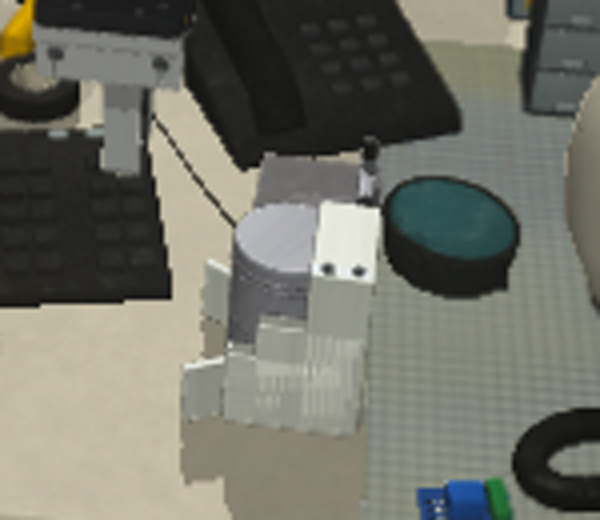

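The wrist view shows tin_top's lid at (200,92), between the guides and under the hood. The scene view shows the stack standing straight. I'll measure the lid's centre and height, and what shows of the lower tin.

```bash
python3 - <<'E'
from jig import *
c=load('pics/m_wrist.npy');P=cloud(c);z=P[...,2];j=toj(P)
m=np.zeros(z.shape,np.uint8);m[60:140,140:250]=((z>95)&(z<111))[60:140,140:250]
m[(j[...,0]>17)|(abs(j[...,1])>40)]=0
k=max(cv2.findContours(m,0,1)[0],key=cv2.contourArea).reshape(-1,2)
p=plane(c,k,104)[:,:2];pj=toj(p);s=(pj[:,0]<12);o,r=circ(pj[s]);print(o,r,s.sum(),'z',np.median(z[m>0]),np.percentile(z[m>0],[10,90]))
q=np.c_[j[m>0],z[m>0]];A=np.c_[q[:,:2],np.ones(len(q))];print('tilt',np.linalg.lstsq(A,q[:,2],rcond=None)[0])
for f in ('h','i'):
    c=load(f'pics/{f}_wrist.npy');P=cloud(c);z=P[...,2];j=toj(P)
    m=((abs(z-52)<8)&(j[...,0]<18)&(j[...,0]>-40)&(abs(j[...,1])<33.7)).astype(np.uint8)
    k=max(cv2.findContours(m,0,1)[0],key=cv2.contourArea).reshape(-1,2)
    k=cv2.convexHull(k).reshape(-1,2)
    pj=toj(plane(c,k,52));pj=pj[(pj[:,0]<14)];print(f,circ(pj),len(pj))
E
for n in 1;do :;done
```

```text
[ 7.19380889 -1.60124808] 32.52434920379246 143 z 104.02764561387994 [103.05203213 104.95693155]
tilt [9.74421123e-03 1.01824856e-02 1.03975656e+02]
h (array([13.11169568,  0.10737871]), np.float64(38.634091258886464)) 19
i (array([13.40602024, -0.55211758]), np.float64(38.576377755251144)) 13
```

Request:
{"method": "drive_tool", "body": {"steps": [{"delta_pos":[-15,15,-30],"yaw":0,"hand":30},{"delta_pos":[-15,15,-30],"yaw":0,"hand":30},{"delta_pos":[-15,15,-20],"yaw":0,"hand":30},{"delta_pos":[-10,13,0],"yaw":-0.02,"hand":30},{"delta_pos":[0,0,0],"yaw":0,"hand":30}]}}

```text
clock: 18.72
eef_pos: [490.4, -233.9, 115.3]
eef_rot: [-3.141, 0.003, -0.323]
wrist_force: [1.0, -0.0, 1.2]
finger_gap: 29.7
```

```bash
python3 st.py|head -1; python3 look.py n wrist; python3 - <<'E'
import cv2
im=cv2.imread('pics/n_wrist.png')[0:130,140:370]
cv2.imwrite('pics/n_crop.png',cv2.resize(im,None,fx=3.4,fy=3.4,interpolation=cv2.INTER_CUBIC))
E
```

```text
18.7167 [ 490.41551781 -233.88943484  115.32379327] [-153.75315422   -8.50205024] Fjig [0.97478802 0.28668791] 1.2446328418960941
wrist [ 556.70361932 -254.87542629  277.42309039] [ 2.89764892e+00  2.07510977e-03 -1.89513434e+00] [[326.8, 0.0, 256.2], [0.0, 326.8, 194.0], [0.0, 0.0, 1.0]] [0.02843466 0.         0.         0.         0.        ]
```

View pics/n_crop.png

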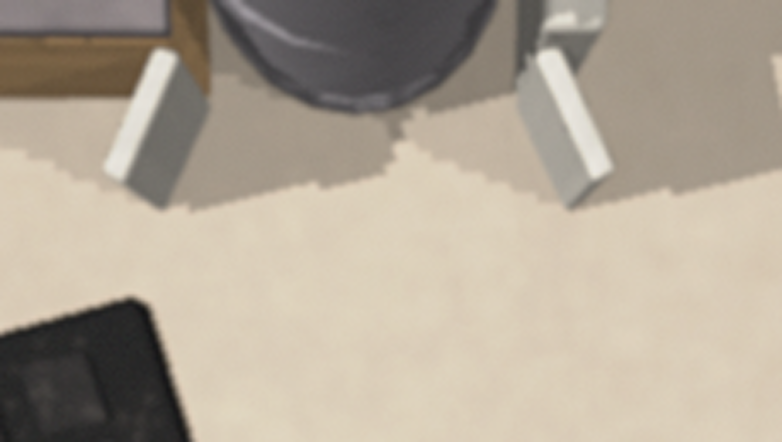

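The crop shows the smooth front of the stack between the guides, with tin_low's foot at about (360,108). I'll measure that foot at z = 0 as a check on the lower tin.

```bash
python3 - <<'E'
from jig import *
c=load('pics/n_wrist.npy')
up=lambda L:[((x+.5)/3.4-.5+140,(y+.5)/3.4-.5) for x,y in L]
a=toj(plane(c,up([(360,110),(300,97),(420,97)]),0));print('foot at z0',a, 'centre x from front',a[0,0]+33)
p=a
o,r=circ(p);print(o,r)
P=cloud(c);z=P[...,2];j=toj(P)
for v in range(0,36,4): print(v,np.round(j[v,246],1),round(float(z[v,246]),1))
E
```

```text
foot at z0 [[-24.04928178   0.98807545]
 [-21.32809905  14.57250217]
 [-21.44451673 -12.66910882]] centre x from front 8.950718223623511
[12.11506464  0.80852775] 36.164792115803984
0 [-25.8  -1.9] 79.9
4 [-26.2  -1.8] 74.8
8 [-26.1  -1.5] 67.1
12 [-26.   -1.3] 58.9
16 [-25.5  -0.9] 48.7
20 [-25.3  -0.6] 38.6
24 [-25.4  -0.3] 29.1
28 [-25.4   0. ] 18.4
32 [-25.1   0.5] 5.0
```

The front surface reads x ≈ -26.1 on the upper tin and -25.4 on the lower, so the tins agree within about 1 mm. The lid is level at z = 104. The arm is clear, so I'll hand in.

```bash
python3 -c "
from cell import manip
print(manip.read_state()['wrist_force'],manip.read_state()['clock']);print(manip.sign_off())"
```

```text
[ 0.64572876 -0.97886694  0.67051335] 18.7667
the job is handed in; nothing more can be done
None
```

The tins stand stacked in the jig, rim to rim as far as I could measure, and I handed the job in at 18.8 s. `sign_off` gives no verdict, so this rests on my own checks.

**What I did:**
- I carried the open tin to the slot mouth, set it down and pushed it in with the fingers cradling it. I felt the back stop at about 8 N.
- I pushed the mouth-down tin against the bar on the deck, at about 12 N. I then slid it under the hood until it touched the side wall, at about 3.7 N.
- I backed the arm off and left it clear of everything.

**Last checks:**

| Check | Result | Should be |
|---|---|---|
| Height of the upper tin's closed end | 104.0 mm | 104 mm |
| Lid tilt (from noisy depth data) | about 0.014 rad | below 0.03 rad |
| Upper tin centre in the jig | about x 7.2, y -1.6 mm | touching the wall, so y about -1 mm |
| Lower tin centre along the slot | about x 7.6 mm | stop felt at x about 7 mm |
| Front faces of the two tins | within about 0.7 mm of each other | centres within 4 mm |

**Checks that disagreed or are missing:**
- Circle fits on the little of the lower tin that shows gave x of about 12–13 mm, but with a radius of 36–39 mm instead of 33. I discarded them and relied on the depth data and the felt stop.
- I measured the lower tin's sideways position only roughly, about 1 mm off the middle line or less. The slot leaves it only ±1 mm of play.
- I measured the jig as turned about 18° from world x, more than the 13° stated. The felt stop positions agreed with my value, so I kept it.
- I did not measure the bystanders' positions again. The arm did not knowingly touch any of them, and no force reading suggested it.

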